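# Sort the kiln unload into its trays

### The arm

A 6-joint arm with a two-finger parallel gripper is mounted at the origin on the work surface. World frame = base frame: x ahead of the robot, y to its left, z up, the work surface at z = 0. Lengths are in mm, angles in degrees, forces in N, time in s.
With the tool pointing down it reaches from about 300 to 850 mm from the base axis. Payload 4.2 kg.
Tool frame: the origin (TCP) lies midway between the tips of the shut fingers; the grasp point (between the pads) lies 19 mm behind it; z points along the fingers, y is the line along which they close (so a half turn about z gives the same grasp; the last joint's range is limited). The gripper opens to 91 mm and grips with 3 to 60 N. Pads are 32 mm wide; open, the fingers measure 118 mm over their backs; the gripper's body (76 mm by 178 mm) begins 60 mm behind the grasp point.
Start: joints at [73.797, 18.312, 89.639, -0, 72.044, -1.146], TCP at [149.378, 555.274, 213.976] pointing down, gripper open.
Joint ranges: [-177.97, 177.97], [-48.28, 115.42], [12.27, 149.76], [-77.06, 257.06], [2.81, 150.46], [-146.56, 146.56]. Speed limits (degrees/s): [147.25, 147.25, 180, 180, 180, 180].

### API

Orientations are given as [roll, pitch, yaw] about the fixed x, y, z axes, in that order (R = Rz(yaw) Ry(pitch) Rx(roll)).
In Python, from workcell import env gives the robot as it stands.
- The arm moves only by the shell command python3 -m jog 'ROWS' [FORCE]. ROWS is a JSON object of lists of equal length, an entry for each row: "jaw": the finger opening in mm, from 0 to 91.2; "slide": the shift along the tool's x, y, z in units of 30 mm (1.0 is 30 mm), a list of three; "spin": the turn about the tool's z in units of 8 degrees (1.0 is 8 degrees). In form: {"jaw": [jaw, ...], "slide": [[dx, dy, dz], ...], "spin": [spin, ...]}. A call has 1 to 10 rows; each row shifts and turns the commanded pose from where the row before left it, along the tool's axes as they then stand; what a row does not reach is not made up. A row lasts 1/10 s, in which the tool goes at most 50 mm and 8.59 degrees, less where a joint would pass 70% of its speed; a pose out of reach is approached as far as the arm can. A call is refused whole if a number of a shift passes 1 or a number of a turn 1, either way. A call with a gripper value outside its range is refused whole. The fingers move at their own pace and stop on an object; FORCE is the grip in N (left out, the last holds). Time passes only in rows, so rows that do not move let the fingers close. It gives the time, the measured TCP pose, the force, the opening and the grip force at its end, in the units of the state.
- env.state(): the state, without advancing time (a new reading comes with each control period).
- env.grab_frame(name): name is "scene" or "top" or "wrist"; returns the picture (384x512x3 uint8, red, green, blue); there is no depth.
- env.camera_model(name): a dict with "fx", "fy", "cx", "cy" (pixels), "camera_from_world" (4x4, takes a point from world to camera coordinates). Camera axes: x right, y up, looking along -z (the intrinsics and any distortion apply to the point x, -y, -z); pixel columns grow to the right and rows downward; lengths in mm; the calibration is good to about 2 mm. A picture is of the moment at which its call begins: read the wrist's pose just before it. camera_model takes no time and is no camera call; for the wrist camera it gives the pose at the moment of the call.
- env.job_done(): hands the job in; it is judged then, once.
The state is a dict: "time_s": time; "qpos": joint angles; "qvel": joint speeds; "effort": joint torques, N m; "ee_pos": TCP position; "ee_rot": TCP orientation; "force": force on the tool from outside, world axes, zero at the start; "torque": the same for the moment, N m; "gripper_width": finger opening in mm; "gripper_force": force on a finger pad.
Only numpy, scipy, OpenCV 4.12 (cv2) and the standard library are available. Lean on these libraries where they do the work, as an engineer would, in place of code of your own. Each camera call takes 0.05 s, during which the arm holds its last target. There are 200 camera calls.

### The job

Sort what came out of the kiln, dusty things first: stand the two cream kiln props in the green tray, then the two unglazed terracotta pots (cup and vase) in the grey tray, and only when all four are in, bring the blue-glazed cup to the wooden tray. Everything stands upright on the tray floor, one piece to a bay. Set the three pots down gently without dropping or knocking them, and leave the white bottle and the green pail with its white lid where they are.

Things in the scene. Friction and masses are not known exactly. Their poses are not given: they have to be found in the camera images.
- tall_prop: tall kiln prop, cream ceramic: hollow round tube standing upright, 44 mm outside and 22 mm inside diameter, 75 mm tall; 0.08 to 0.23 kg. Origin: centre of its underside, z up along its axis
- short_prop: short kiln prop, cream ceramic: hollow round tube standing upright, 44 mm outside and 22 mm inside diameter, 50 mm tall; 0.08 to 0.23 kg. Origin: centre of its underside, z up along its axis
- clay_cup: unglazed orange-brown terracotta cup: straight round cup, 56 mm outside diameter, 60 mm tall, wall 4 mm, open on top, standing upright; 0.08 to 0.19 kg. Origin: centre of its underside, z up along its axis
- clay_vase: unglazed orange-brown terracotta bud vase, 80 mm tall, standing upright: straight round body 50 mm in diameter from the foot up to 48 mm, then a shoulder to a neck 22 mm in diameter at 62 to 72 mm, and a 30 mm lip at the top; 0.08 to 0.19 kg. Origin: centre of its underside, z up along its axis
- blue_cup: dark blue glazed cup: straight round cup, 56 mm outside diameter, 60 mm tall, wall 4 mm, open on top, standing upright; 0.08 to 0.19 kg. Origin: centre of its underside, z up along its axis
- green_tray: fixed tray, lime green plastic, 90 x 175 x 20 mm outside, walls 5 mm, floor 5 mm thick, open on top; a wall across the middle parts it into two bays, each 80 x 80 mm inside, side by side along its y axis with centres at y = +42.5 and -42.5 mm, x = 0. For the kiln props, one in each bay, either way round. Origin: centre of its underside, on the table; y along the long side, z up
- grey_tray: fixed tray, grey plastic, 90 x 175 x 20 mm outside, walls 5 mm, floor 5 mm thick, open on top; a wall across the middle parts it into two bays, each 80 x 80 mm inside, side by side along its y axis with centres at y = +42.5 and -42.5 mm, x = 0. For the terracotta cup and vase, one in each bay, either way round. Origin: centre of its underside, on the table; y along the long side, z up
- wood_tray: fixed square tray of pale wood, 100 x 100 x 20 mm outside, walls 8 mm, floor 8 mm thick, open on top, one bay 84 x 84 mm inside. For the blue cup. Origin: centre of its underside, on the table, z up
- bottle: bystander: white ceramic bottle, 80 mm in diameter, 140 mm tall, standing loose. Origin: centre of its underside
- pail: bystander: lime green pail with a white lid, 98 mm in diameter, 93 mm tall, standing loose. Origin: centre of its underside
Not all that is in view belongs to the job. What is meant by the blue_cup is not turquoise, and is the smaller of those in its own colour.

How it is judged (in metres and radians):
On the way, in this order (a step that is already met when the one before it is completed fails the run):
1. both kiln props stand in the green tray, one in each bay (((x of tall_prop in the frame of green_tray between -0.045 and 0.045 m and y of tall_prop in the frame of green_tray between -0.085 and -0.01 m and z of tall_prop in the frame of green_tray between 0.001 and 0.01 m and angle between each of tall_prop, short_prop's own z axis and vertical below 0.12 rad and x of short_prop in the frame of green_tray between -0.045 and 0.045 m and y of short_prop in the frame of green_tray between 0.01 and 0.085 m and z of short_prop in the frame of green_tray between 0.001 and 0.01 m) or (x of tall_prop in the frame of green_tray between -0.045 and 0.045 m and y of tall_prop in the frame of green_tray between 0.01 and 0.085 m and z of tall_prop in the frame of green_tray between 0.001 and 0.01 m and angle between each of tall_prop, short_prop's own z axis and vertical below 0.12 rad and x of short_prop in the frame of green_tray between -0.045 and 0.045 m and y of short_prop in the frame of green_tray between -0.085 and -0.01 m and z of short_prop in the frame of green_tray between 0.001 and 0.01 m))), for 0.2 s.
2. then the terracotta cup and vase stand in the grey tray, one in each bay (((x of clay_cup in the frame of grey_tray between -0.045 and 0.045 m and y of clay_cup in the frame of grey_tray between -0.085 and -0.01 m and z of clay_cup in the frame of grey_tray between 0.001 and 0.01 m and angle between each of clay_cup, clay_vase's own z axis and vertical below 0.12 rad and x of clay_vase in the frame of grey_tray between -0.045 and 0.045 m and y of clay_vase in the frame of grey_tray between 0.01 and 0.085 m and z of clay_vase in the frame of grey_tray between 0.001 and 0.01 m) or (x of clay_cup in the frame of grey_tray between -0.045 and 0.045 m and y of clay_cup in the frame of grey_tray between 0.01 and 0.085 m and z of clay_cup in the frame of grey_tray between 0.001 and 0.01 m and angle between each of clay_cup, clay_vase's own z axis and vertical below 0.12 rad and x of clay_vase in the frame of grey_tray between -0.045 and 0.045 m and y of clay_vase in the frame of grey_tray between -0.085 and -0.01 m and z of clay_vase in the frame of grey_tray between 0.001 and 0.01 m))), for 0.2 s.
3. last, the blue cup stands in the wooden tray (x of blue_cup in the frame of wood_tray between -0.045 and 0.045 m and y of blue_cup in the frame of wood_tray between -0.045 and 0.045 m and z of blue_cup in the frame of wood_tray between 0.004 and 0.013 m and angle between blue_cup's own z axis and vertical below 0.12 rad), for 0.2 s.
At the end, for the whole second after the job is handed in: Both props stand in the green tray, the terracotta cup and vase in the grey tray, one piece per bay, and the blue cup in the wooden tray: each upright within 0.12 rad, its underside within 4 mm below to 5 mm above the tray floor, and all at rest (under 0.02 m/s) (all of step 3 and ((x of tall_prop in the frame of green_tray between -0.045 and 0.045 m and y of tall_prop in the frame of green_tray between -0.085 and -0.01 m and z of tall_prop in the frame of green_tray between 0.001 and 0.01 m and angle between each of tall_prop, short_prop's own z axis and vertical below 0.12 rad and x of short_prop in the frame of green_tray between -0.045 and 0.045 m and y of short_prop in the frame of green_tray between 0.01 and 0.085 m and z of short_prop in the frame of green_tray between 0.001 and 0.01 m) or (x of tall_prop in the frame of green_tray between -0.045 and 0.045 m and y of tall_prop in the frame of green_tray between 0.01 and 0.085 m and z of tall_prop in the frame of green_tray between 0.001 and 0.01 m and angle between each of tall_prop, short_prop's own z axis and vertical below 0.12 rad and x of short_prop in the frame of green_tray between -0.045 and 0.045 m and y of short_prop in the frame of green_tray between -0.085 and -0.01 m and z of short_prop in the frame of green_tray between 0.001 and 0.01 m)) and ((x of clay_cup in the frame of grey_tray between -0.045 and 0.045 m and y of clay_cup in the frame of grey_tray between -0.085 and -0.01 m and z of clay_cup in the frame of grey_tray between 0.001 and 0.01 m and angle between each of clay_cup, clay_vase's own z axis and vertical below 0.12 rad and x of clay_vase in the frame of grey_tray between -0.045 and 0.045 m and y of clay_vase in the frame of grey_tray between 0.01 and 0.085 m and z of clay_vase in the frame of grey_tray between 0.001 and 0.01 m) or (x of clay_cup in the frame of grey_tray between -0.045 and 0.045 m and y of clay_cup in the frame of grey_tray between 0.01 and 0.085 m and z of clay_cup in the frame of grey_tray between 0.001 and 0.01 m and angle between each of clay_cup, clay_vase's own z axis and vertical below 0.12 rad and x of clay_vase in the frame of grey_tray between -0.045 and 0.045 m and y of clay_vase in the frame of grey_tray between -0.085 and -0.01 m and z of clay_vase in the frame of grey_tray between 0.001 and 0.01 m)) and linear speed of each of tall_prop, short_prop, clay_cup, clay_vase, blue_cup below 0.02 m/s); the robot touches nothing.
It fails at once if a terracotta pot is taken (moved over 60 mm) before both props stand in the green tray (distance of any of clay_cup, clay_vase from where it was at the start of the episode above 0.06 m and not ((x of tall_prop in the frame of green_tray between -0.045 and 0.045 m and y of tall_prop in the frame of green_tray between -0.085 and -0.01 m and z of tall_prop in the frame of green_tray between 0.001 and 0.01 m and angle between each of tall_prop, short_prop's own z axis and vertical below 0.12 rad and x of short_prop in the frame of green_tray between -0.045 and 0.045 m and y of short_prop in the frame of green_tray between 0.01 and 0.085 m and z of short_prop in the frame of green_tray between 0.001 and 0.01 m) or (x of tall_prop in the frame of green_tray between -0.045 and 0.045 m and y of tall_prop in the frame of green_tray between 0.01 and 0.085 m and z of tall_prop in the frame of green_tray between 0.001 and 0.01 m and angle between each of tall_prop, short_prop's own z axis and vertical below 0.12 rad and x of short_prop in the frame of green_tray between -0.045 and 0.045 m and y of short_prop in the frame of green_tray between -0.085 and -0.01 m and z of short_prop in the frame of green_tray between 0.001 and 0.01 m))).
It fails at once if the blue cup is taken (moved over 60 mm) before the other four stand in their trays (distance of blue_cup from where it was at the start of the episode above 0.06 m and not (((x of tall_prop in the frame of green_tray between -0.045 and 0.045 m and y of tall_prop in the frame of green_tray between -0.085 and -0.01 m and z of tall_prop in the frame of green_tray between 0.001 and 0.01 m and angle between each of tall_prop, short_prop's own z axis and vertical below 0.12 rad and x of short_prop in the frame of green_tray between -0.045 and 0.045 m and y of short_prop in the frame of green_tray between 0.01 and 0.085 m and z of short_prop in the frame of green_tray between 0.001 and 0.01 m) or (x of tall_prop in the frame of green_tray between -0.045 and 0.045 m and y of tall_prop in the frame of green_tray between 0.01 and 0.085 m and z of tall_prop in the frame of green_tray between 0.001 and 0.01 m and angle between each of tall_prop, short_prop's own z axis and vertical below 0.12 rad and x of short_prop in the frame of green_tray between -0.045 and 0.045 m and y of short_prop in the frame of green_tray between -0.085 and -0.01 m and z of short_prop in the frame of green_tray between 0.001 and 0.01 m)) and ((x of clay_cup in the frame of grey_tray between -0.045 and 0.045 m and y of clay_cup in the frame of grey_tray between -0.085 and -0.01 m and z of clay_cup in the frame of grey_tray between 0.001 and 0.01 m and angle between each of clay_cup, clay_vase's own z axis and vertical below 0.12 rad and x of clay_vase in the frame of grey_tray between -0.045 and 0.045 m and y of clay_vase in the frame of grey_tray between 0.01 and 0.085 m and z of clay_vase in the frame of grey_tray between 0.001 and 0.01 m) or (x of clay_cup in the frame of grey_tray between -0.045 and 0.045 m and y of clay_cup in the frame of grey_tray between 0.01 and 0.085 m and z of clay_cup in the frame of grey_tray between 0.001 and 0.01 m and angle between each of clay_cup, clay_vase's own z axis and vertical below 0.12 rad and x of clay_vase in the frame of grey_tray between -0.045 and 0.045 m and y of clay_vase in the frame of grey_tray between -0.085 and -0.01 m and z of clay_vase in the frame of grey_tray between 0.001 and 0.01 m)))).
It fails at once if a pot is dropped or knocked: faster than 0.6 m/s with its underside less than 30 mm above the table ((height (world z) of clay_cup below 0.03 m and linear speed of clay_cup above 0.6 m/s) or (height (world z) of clay_vase below 0.03 m and linear speed of clay_vase above 0.6 m/s) or (height (world z) of blue_cup below 0.03 m and linear speed of blue_cup above 0.6 m/s)).
It fails at once if the bottle or the pail is moved by more than 20 mm (distance of any of bottle, pail from where it was at the start of the episode above 0.02 m).
It also fails if it takes over 128 s, if anything falls off the work surface, if the arm or the gripper's body presses on something with over 40 N, if the wrist force passes 120 N, or if a joint passes its speed limit or range.

## Working session

There is one attempt and no reset: what is moved stays moved. The work goes in short steps, Python scripts to look and compute and a shell command to move; the robot and the scene stay as the last step left them, time stands still between calls to the robot, and variables do not carry over. Pictures are saved under pics/ and viewed, at most 14 in all, crops included, and the job is handed in when it is done.

```bash
ls; mkdir -p pics; python3 - <<'E'
from workcell import env
import cv2,numpy as np
for n in("scene","top"):
    im=env.grab_frame(n); cv2.imwrite(f"pics/{n}0.png",cv2.resize(im[:,:,::-1],(800,600),interpolation=cv2.INTER_CUBIC)); cv2.imwrite(f"raw_{n}.png",im[:,:,::-1])
    print(n,{k:np.round(v,3).tolist() for k,v in env.camera_model(n).items()})
print(env.state())
E
```

```text
pics
scene {'fx': 347.488, 'fy': 347.488, 'cx': 258.096, 'cy': 186.482, 'camera_from_world': [[-0.192, 0.981, -0.008, 82.535], [-0.856, -0.164, 0.49, 379.067], [0.479, 0.101, 0.872, -1194.066], [0.0, 0.0, 0.0, 1.0]]}
top {'fx': 434.694, 'fy': 434.694, 'cx': 262.444, 'cy': 193.692, 'camera_from_world': [[0.016, -1.0, 0.007, -19.707], [0.985, 0.017, 0.174, -478.158], [-0.175, 0.004, 0.985, -1298.378], [0.0, 0.0, 0.0, 1.0]]}
{'time_s': 0.1, 'qpos': array([ 7.37963438e+01,  1.83463713e+01,  8.96979136e+01, -1.02799324e-03,
        7.20454530e+01, -1.14517144e+00]), 'qvel': array([ 0.0776299 ,  0.01211822, -0.16130773,  0.09877439,  0.09929712,
        0.02177237]), 'effort': array([ 1.83428128e-03, -4.13333166e+01, -2.32507968e+01,  7.27925403e-02,
        4.22617758e-02, -3.91954927e-05]), 'ee_pos': array([149.25972791, 554.8233804 , 213.23065598]), 'ee_rot': array([-1.79910260e+02, -8.16235449e-04,  1.64941832e+02]), 'force': array([-0.98434463,  0.88871715, -0.00343697]), 'torque': array([ 0.04650796, -0.00200654,  0.08357709]), 'gripper_force': 0.0, 'gripper_width': 91.41396379759212}
```

View pics/scene0.png

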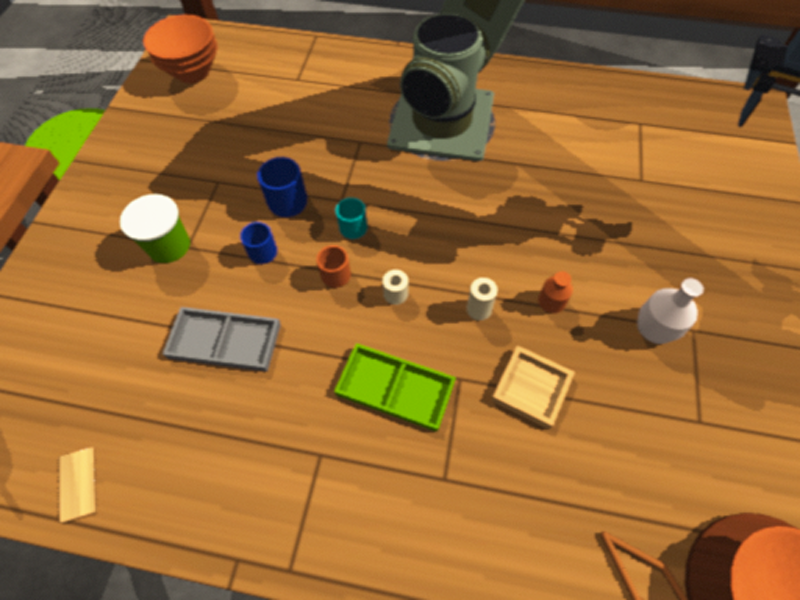

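View pics/top0.png

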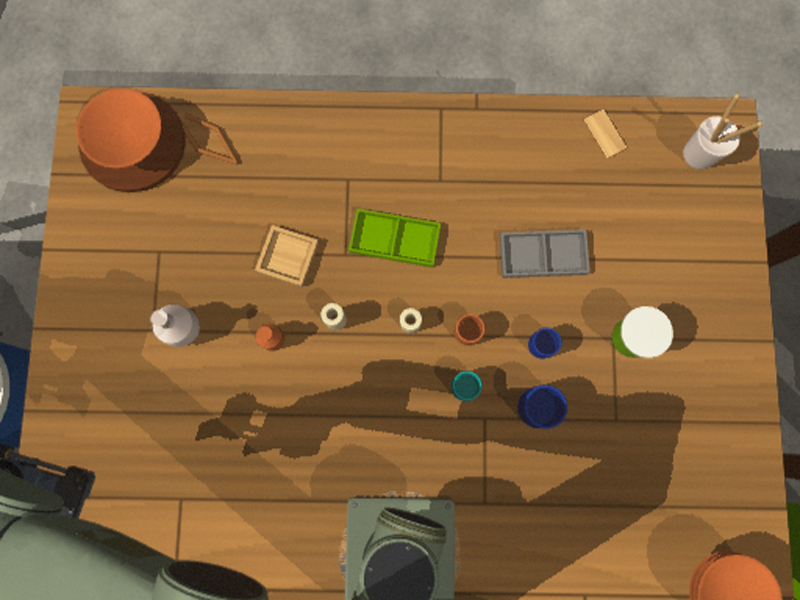

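The top view shows, in 800x600 pixels: tall prop (333,315), short prop (410,319), clay cup (469,328), vase (269,336), small blue cup (545,342), and trays green (395,237), grey (546,252) and wood (288,254). The bottle is at (175,325) and the pail at (642,332). The turquoise cup (466,386) and the large blue cup (543,406) are distractors.

```bash
cat > loc.py <<'E'
import cv2,numpy as np
from workcell import env
def mask(bgr,kind):
    h,s,v=[c.astype(int) for c in cv2.split(cv2.cvtColor(bgr,cv2.COLOR_BGR2HSV))]
    return {'cream':(h>15)&(h<40)&(s<110)&(v>110),'terra':((h<9)|(h>174))&(s>150)&(v>50),'blue':(h>108)&(h<130)&(s>150)&(v>40),
     'green':(h>35)&(h<60)&(s>150)&(v>60),'grey':(s<60)&(v>60)&(v<200),'wood':(h>10)&(h<28)&(s<150)&(v>130),'white':(s<50)&(v>150)}[kind].astype(np.uint8)
def blob(bgr,kind,px,r):
    """hull of the components of this colour within a window round px"""
    m=mask(bgr,kind); w=np.zeros_like(m); cv2.circle(w,(int(px[0]),int(px[1])),r,1,-1); m=cv2.morphologyEx(m*w,cv2.MORPH_CLOSE,np.ones((3,3),np.uint8))
    n,l,st,_=cv2.connectedComponentsWithStats(m); i=1+np.argmax(st[1:,4])
    return cv2.convexHull(np.argwhere(l==i)[:,::-1].astype(np.float32))
def ray(cm,u,v):
    T=np.array(cm['camera_from_world']);R,t=T[:3,:3],T[:3,3]
    return -R.T@t, R.T@np.array([(u-cm['cx'])/cm['fx'],-(v-cm['cy'])/cm['fy'],-1.])
def onz(cm,u,v,z):
    c,d=ray(cm,u,v); return c+d*(z-c[2])/d[2]
def tri(a,b):
    A=0;B=0
    for c,d in(a,b):
        d=d/np.linalg.norm(d);P=np.eye(3)-np.outer(d,d);A=A+P;B=B+P@c
    return np.linalg.solve(A,B)
E
cat > meas.py <<'E'
from loc import *
I={n:cv2.imread(f"raw_{n}.png") for n in("top","scene")}; C={n:env.camera_model(n) for n in I}
L=[('tall','cream',75,(213,202),(308,192),16),('short','cream',50,(262,204),(253,184),16),('clay_cup','terra',60,(300,210),(213,170),18),('vase','terra',80,(172,215),(355,188),18),
('blue','blue',60,(349,219),(166,155),20),('green','green',20,(253,152),(253,248),42),('grey','grey',20,(349,161),(142,217),42),('wood','wood',20,(184,163),(341,248),30),('bottle','white',140,(112,208),(428,200),30),('lid','white',93*2,(413,212),(97,139),30)]
for n,k,h,pt,ps,r in L:
    ct,cs=[],[]
    H=blob(I['top'],k,pt,r);S=blob(I['scene'],k,ps,r)
    (a,b),wh,an=cv2.minAreaRect(H);(c,d),wh2,_=cv2.minAreaRect(S)
    p=onz(C['top'],a,b,h/2);q=onz(C['scene'],c,d,h/2);t=tri(ray(C['top'],a,b),ray(C['scene'],c,d))
    bx=np.array([onz(C['top'],u,v,h*.75) for u,v in cv2.boxPoints(((a,b),wh,an))])[:,:2]
    e=[bx[1]-bx[0],bx[2]-bx[1]]; l=[np.linalg.norm(x) for x in e]; x=e[int(np.argmax(l))]
    print(n,'top',p[:2].round(1),'scene',q[:2].round(1),'tri',t.round(1),'size',np.round(l,1),'long yaw %.1f'%np.degrees(np.arctan2(x[1],x[0])))
E
python3 meas.py
```

```text
tall top [450.6 141.8] scene [450.8 143.4] tri [450.6 142.6  36.9] size [45.7 49.2] long yaw -178.1
short top [447.3 -12.5] scene [448.  -11.9] tri [447.4 -12.3  23.9] size [40.2 46.7] long yaw -179.2Traceback (most recent call last):
  File "meas.py", line 7, in <module>
    H=blob(I['top'],k,pt,r);S=blob(I['scene'],k,ps,r)
  File "loc.py", line 10, in blob
    n,l,st,_=cv2.connectedComponentsWithStats(m); i=1+np.argmax(st[1:,4])
                                                      ~~~~~~~~~^^^^^^^^^^
    return _wrapfunc(a, 'argmax', axis=axis, out=out, **kwds)
    return bound(*args, **kwds)
ValueError: attempt to get argmax of an empty sequence
```

```bash
python3 - <<'E'
import cv2
I=cv2.imread("raw_top.png");h=cv2.cvtColor(I,cv2.COLOR_BGR2HSV)
for n,(x,y) in dict(cup=(300,210),cuprim=(300,202),vase=(172,215),wood1=(172,190),blue=(349,219),grey=(335,161),tray=(184,163),table=(230,300),table2=(190,195),shadow=(325,210)).items(): print(n,h[y,x],h[y,x+3],h[y+6,x])
I=cv2.imread("raw_scene.png");h=cv2.cvtColor(I,cv2.COLOR_BGR2HSV)
for n,(x,y) in dict(cup=(213,170),vase=(355,188),vase2=(357,193)).items(): print(n,h[y,x],h[y,x+3],h[y+6,x])
E
```

```text
cup [ 12 177  88] [ 12 184  83] [ 11 175  89]
cuprim [ 11 178 126] [ 10 182 161] [ 12 177  88]
vase [ 11 181 197] [ 10 182 115] [ 11 180 173]
wood1 [ 16 159 148] [ 15 159 149] [ 16 154 151]
blue [117 116  64] [117 124  64] [119 111  60]
grey [ 19  21 134] [ 19  27 134] [ 23  30 134]
tray [ 17 136 216] [ 17 136 218] [ 18 133 222]
table [ 16 151 130] [ 15 160 131] [ 16 157 120]
table2 [ 16 156 150] [ 16 156 150] [ 16 160 145]
shadow [ 16 159 157] [ 15 152 143] [ 15 153 132]
cup [  9 195  85] [  9 196 103] [  8 188  88]
vase [  9 202 140] [ 10 208 156] [  8 190  78]
vase2 [  9 196  82] [  9 198  98] [ 11 194 113]
```

```bash
sed -i "s/((h<9)|(h>174))&(s>150)&(v>50)/((h<14)|(h>174))\&(s>165)\&(v>40)/; s/(h>108)&(h<130)&(s>150)&(v>40)/(h>108)\&(h<130)\&(s>90)\&(v>30)/; s/(s<150)&(v>130)/(s<150)\&(v>165)/" loc.py; python3 meas.py; python3 - <<'E'
from loc import *
for n in("top","scene"):
    I=cv2.imread(f"raw_{n}.png");print(n,{k:int(mask(I,k).sum()) for k in("terra","blue","wood","grey")})
E
```

```text
tall top [450.6 141.8] scene [450.8 143.4] tri [450.6 142.6  36.9] size [45.7 49.2] long yaw -178.1
short top [447.3 -12.5] scene [448.  -11.9] tri [447.4 -12.3  23.9] size [40.2 46.7] long yaw -179.2
clay_cup top [ 429.8 -128.7] scene [ 430.4 -127.7] tri [ 429.8 -128.4   28.9] size [55.3 58.6] long yaw 179.9
vase top [407.9 260.7] scene [415.1 264.1] tri [409.2 264.5  29.9] size [48.5 54.3] long yaw -89.0
blue top [ 405.1 -277.6] scene [ 407.4 -277.2] tri [ 405.5 -278.4   27. ] size [61.8 53.3] long yaw -44.8
green top [620.6  23.5] scene [623.8  22. ] tri [622.1  22.6   5.4] size [ 93.6 177.5] long yaw -98.8
grey top [ 592.5 -284.6] scene [ 594.3 -285.4] tri [ 593.4 -285.6    7.9] size [179.1  92.3] long yaw -86.8
wood top [579.6 244.6] scene [577.9 246. ] tri [579.  244.8  12.5] size [102.6 102.4] long yaw -15.0
bottle top [419.9 454. ] scene [443.6 461.1] tri [425.  470.4  38.2] size [49.5 74.3] long yaw -140.4
lid top [ 422.3 -459.4] scene [ 430.7 -454.6] tri [ 423.7 -463.    82. ] size [91.7 91.9] long yaw 177.1
top {'terra': 5307, 'blue': 1325, 'wood': 3863, 'grey': 48383}
scene {'terra': 9960, 'blue': 1321, 'wood': 5166, 'grey': 18317}
```

Positions from the two views agree, and the triangulated heights match the given sizes. I'll square the tool to yaw 180 (tool x = −X, tool y = +Y) and go above the tall prop.

```bash
python3 -m jog '{"jaw":[91,91,91,91,91,91,91,91,91,91],"slide":[[0,0,0],[0,0,0],[-0.35,-0.5,0],[-0.7,-1,0],[-0.7,-1,0],[-0.7,-1,0],[-0.7,-1,0],[-0.7,-1,0],[-0.7,-1,0],[-0.7,-1,0]],"spin":[-0.94,-0.94,0,0,0,0,0,0,0,0]}' 20
python3 -m jog '{"jaw":[91,91,91,91,91,91,91,91,91,91],"slide":[[-0.75,-1,0],[-0.75,-1,0],[-0.75,-1,0],[-0.75,-1,0],[-0.75,-1,0],[-0.75,-1,0],[-0.29,-0.26,0.5],[0,0,0.5],[0,0,0],[0,0,0]],"spin":[0,0,0,0,0,0,0,0,0,0]}'
```

```text
time_s: 1.1
ee_pos: [307.3, 327.7, 213.8]
ee_rot: [-180.0, 0.0, 179.8]
force: [0.1, 0.4, -0.0]
gripper_width: 91.1
gripper_force: 0.0
time_s: 2.1
ee_pos: [449.9, 141.8, 184.0]
ee_rot: [-180.0, -0.0, 179.9]
force: [-0.5, 0.9, 0.0]
gripper_width: 91.5
gripper_force: 0.0
```

```bash
python3 -m jog '{"jaw":[91,91,91,91,91,91,91,40,40,40],"slide":[[0,0,1],[0,0,1],[0,0,1],[0,0,1],[0,0,1],[0,0,0.43],[0,0,0],[0,0,0],[0,0,0],[0,0,0]],"spin":[0,0,0,0,0,0,0,0,0,0]}' 25
python3 -m jog '{"jaw":[40,40,40,40,40,40,40,40],"slide":[[0,0,0],[0,0,0],[0,0,0],[0,0,-0.3],[0,0,-0.6],[0,0,-0.8],[0,0,-0.3],[0,0,0]],"spin":[0,0,0,0,0,0,0,0]}'
```

```text
time_s: 3.1
ee_pos: [451.3, 142.7, 22.2]
ee_rot: [180.0, 0.1, 180.0]
force: [-0.4, -0.7, 0.2]
gripper_width: 69.8
gripper_force: 0.0
time_s: 3.9
ee_pos: [451.3, 142.7, 82.3]
ee_rot: [179.9, 0.2, 180.0]
force: [-0.7, -0.2, -1.5]
gripper_width: 44.0
gripper_force: 25.0
```

```bash
python3 -m jog '{"jaw":[40,40,40,40,40,40,40,40,40,40],"slide":[[-0.4,-0.17,0],[-0.8,-0.35,0],[-0.9,-0.4,0],[-0.9,-0.4,0],[-0.9,-0.4,0],[-0.9,-0.4,0],[-0.7,-0.3,0],[-0.37,-0.15,0],[0,0,0],[0,0,0]],"spin":[0,0,0,0,0,0,0,0,0,0]}'
python3 -m jog '{"jaw":[40,40,40,40,40,40,40],"slide":[[0,0,0.4],[0,0,0.5],[0,0,0.4],[0,0,0.3],[0,0,0.2],[0,0,0],[0,0,0]],"spin":[0,0,0,0,0,0,0]}'
```

```text
time_s: 4.9
ee_pos: [625.3, 65.3, 80.0]
ee_rot: [180.0, -0.2, 180.0]
force: [-0.0, 0.1, -2.4]
gripper_width: 43.5
gripper_force: 25.0
time_s: 5.6
ee_pos: [626.7, 65.3, 27.1]
ee_rot: [180.0, 0.0, 180.0]
force: [0.1, -0.4, -2.0]
gripper_width: 43.8
gripper_force: 25.0
```

```bash
python3 -m jog '{"jaw":[65,65,65,65,65,65,70,91,91,91],"slide":[[0,0,0.05],[0,0,0],[0,0,0],[0,0,0],[0,0,-0.3],[0,0,-1],[0,0,-1],[0,0,-1],[0,0,0],[0,0,0]],"spin":[0,0,0,0,0,0,0,0,0,0]}'
python3 -m jog '{"jaw":[91,91,91,91,91,91,91,91,91,91],"slide":[[0.5,-0.2,0],[1,-0.4,0],[1,-0.45,0],[1,-0.45,0],[1,-0.45,0],[1,-0.45,0],[0.48,-0.19,0],[0,0,0],[0,0,0],[0,0,0]],"spin":[0,0,0,0,0,0,0,0,0,0]}'
```

```text
time_s: 6.6
ee_pos: [626.9, 65.3, 125.8]
ee_rot: [180.0, 0.1, 180.0]
force: [-0.4, 0.0, 0.5]
gripper_width: 89.8
gripper_force: 0.0
time_s: 7.6
ee_pos: [448.8, -12.1, 124.6]
ee_rot: [180.0, 0.1, -180.0]
force: [0.6, -0.3, 0.0]
gripper_width: 91.2
gripper_force: 0.0
```

```bash
python3 - <<'E'
from loc import *
I=cv2.imread("raw_top.png")
a=env.grab_frame("top")[:,:,::-1];b=env.grab_frame("scene")[:,:,::-1]
cv2.imwrite("pics/c1.png",np.hstack([cv2.resize(a[110:290,150:420],None,fx=1.48,fy=1.48),cv2.resize(b[110:290,110:380],None,fx=1.48,fy=1.48)]))
E
```

```text
(no output)
```

View pics/c1.png

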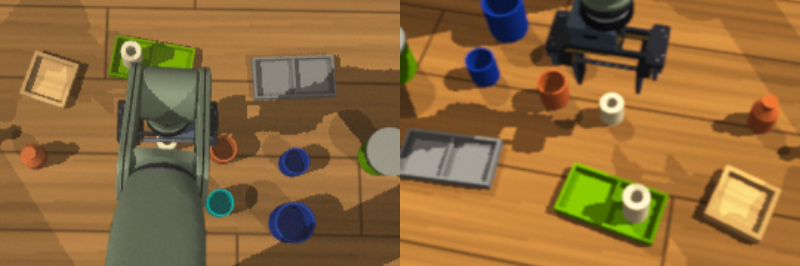

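The tall prop stands in its bay (left crop at (131,52), right crop at (636,203)), and the gripper hangs over the short prop at (612,110). Next I grasp it and carry it to the other green bay at (614.5,−18.5).

```bash
python3 -m jog '{"jaw":[91,91,91,91,91,91,40,40,40,40],"slide":[[0,0,1],[0,0,1],[0,0,1],[0,0,0.43],[0,0,0],[0,0,0],[0,0,0],[0,0,0],[0,0,0],[0,0,0]],"spin":[0,0,0,0,0,0,0,0,0,0]}'
python3 -m jog '{"jaw":[40,40,40,40,40,40,40,40],"slide":[[0,0,0],[0,0,0],[0,0,0],[0,0,-0.3],[0,0,-0.6],[0,0,-0.8],[0,0,-0.3],[0,0,0]],"spin":[0,0,0,0,0,0,0,0]}'
python3 -m jog '{"jaw":[40,40,40,40,40,40,40,40,40,40],"slide":[[-0.3,-0.02,0],[-0.7,-0.03,0],[-0.9,-0.03,0],[-0.9,-0.03,0],[-0.9,-0.03,0],[-0.9,-0.03,0],[-0.6,-0.03,0],[-0.35,-0.02,0],[0,0,0],[0,0,0]],"spin":[0,0,0,0,0,0,0,0,0,0]}'
```

```text
time_s: 8.7
ee_pos: [447.4, -12.4, 22.1]
ee_rot: [180.0, 0.1, 180.0]
force: [0.8, -0.1, -0.2]
gripper_width: 62.3
gripper_force: 0.0
time_s: 9.5
ee_pos: [448.1, -12.4, 82.9]
ee_rot: [-180.0, 0.2, 180.0]
force: [0.3, -0.7, -1.2]
gripper_width: 43.7
gripper_force: 25.0
time_s: 10.5
ee_pos: [612.5, -19.0, 80.6]
ee_rot: [180.0, -0.2, 180.0]
force: [-0.3, 0.8, -1.1]
gripper_width: 43.8
gripper_force: 25.0
```

```bash
python3 -m jog '{"jaw":[40,40,40,40,40,40,40,62,62,62],"slide":[[0,0,0.4],[0,0,0.5],[0,0,0.4],[0,0,0.3],[0,0,0.2],[0,0,0],[0,0,0],[0,0,0.03],[0,0,0],[0,0,0]],"spin":[0,0,0,0,0,0,0,0,0,0]}'
python3 -m jog '{"jaw":[62,62,62,62,62,91,91,91,91,91],"slide":[[0,0,-0.3],[0,0,-1],[0,0,-1],[0,0,-1],[0.5,-0.3,0],[1,-0.6,0],[1,-0.6,0],[1,-0.6,0],[1,-0.6,0],[1,-0.6,0]],"spin":[0,0,0,0,0,0,0,0,0,0]}'
python3 -m jog '{"jaw":[91,91,91],"slide":[[0.62,-0.35,0],[0,0,0],[0,0,0]],"spin":[0,0,0]}'
python3 - <<'E'
from loc import *
for n in("top","scene","wrist"): cv2.imwrite(f"raw_{n}.png",env.grab_frame(n)[:,:,::-1])
b=cv2.imread("raw_scene.png")
cv2.imwrite("pics/c2.png",np.hstack([cv2.imread("raw_wrist.png")[:,:400],cv2.resize(b[110:290,110:380],(400,384))]))
E
```

```text
time_s: 11.5
ee_pos: [613.8, -19.1, 27.0]
ee_rot: [180.0, 0.0, 180.0]
force: [0.1, 0.8, 0.6]
gripper_width: 61.7
gripper_force: 0.0
time_s: 12.5
ee_pos: [447.6, -118.6, 126.5]
ee_rot: [-180.0, 0.1, -180.0]
force: [-0.6, 0.5, 1.1]
gripper_width: 90.8
gripper_force: 0.0
time_s: 12.8
ee_pos: [430.8, -128.7, 126.6]
ee_rot: [-180.0, 0.1, 179.9]
force: [-0.6, -0.6, 1.1]
gripper_width: 91.2
gripper_force: 0.0
```

View pics/c2.png

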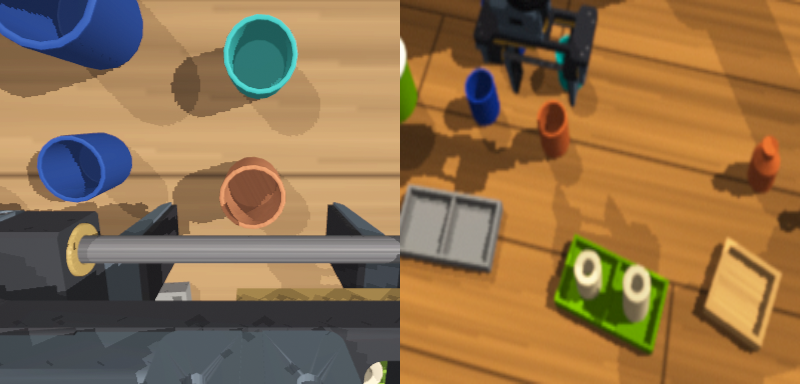

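Both props stand in the green tray (right crop at (588,272) and (636,292)), and the clay cup is centred under the open fingers (wrist view, (253,193)). I'll grasp it now and take it to the far grey bay.

```bash
python3 -m jog '{"jaw":[91,91,91,91,91,91,45,45,45,45],"slide":[[0,0,1],[0,0,1],[0,0,1],[0,0,0.5],[0,0,0],[0,0,0],[0,0,0],[0,0,0],[0,0,0],[0,0,0]],"spin":[0,0,0,0,0,0,0,0,0,0]}' 20
python3 -m jog '{"jaw":[45,45,45,45,45,45,45,45],"slide":[[0,0,0],[0,0,0],[0,0,-0.2],[0,0,-0.4],[0,0,-0.6],[0,0,-0.6],[0,0,-0.2],[0,0,0]],"spin":[0,0,0,0,0,0,0,0]}'
python3 -m jog '{"jaw":[45,45,45,45,45,45,45,45,45,45],"slide":[[-0.3,-0.35,0],[-0.6,-0.7,0],[-0.7,-0.9,0],[-0.8,-0.9,0],[-0.8,-1,0],[-0.8,-1,0],[-0.7,-0.9,0],[-0.5,-0.6,0],[-0.3,-0.28,0],[0,0,0]],"spin":[0,0,0,0,0,0,0,0,0,0]}'
```

```text
time_s: 13.95
ee_pos: [430.3, -128.6, 21.2]
ee_rot: [-180.0, 0.1, 180.0]
force: [0.2, -0.4, -0.0]
gripper_width: 62.0
gripper_force: 0.0
time_s: 14.75
ee_pos: [430.4, -128.7, 81.4]
ee_rot: [-180.0, 0.1, 180.0]
force: [-0.3, -0.5, -0.4]
gripper_width: 55.9
gripper_force: 20.0
time_s: 15.75
ee_pos: [595.7, -329.4, 78.5]
ee_rot: [180.0, -0.1, 179.9]
force: [-0.2, -0.2, -0.7]
gripper_width: 56.0
gripper_force: 20.0
```

```bash
python3 -m jog '{"jaw":[45,45,45,45,45,45,45,66,66,66],"slide":[[0,0.05,0.4],[0,0,0.5],[0,0,0.4],[0,0,0.3],[0,0,0.2],[0,0,0],[0,0,0],[0,0,0.03],[0,0,0],[0,0,0]],"spin":[0,0,0,0,0,0,0,0,0,0]}'
python3 -m jog '{"jaw":[66,66,66,66,66,91,91,91,91,91],"slide":[[0,0,0],[0,0,-0.3],[0,0,-1],[0,0,-1],[0,0,-1],[0.2,0.6,-0.5],[0.3,1,0],[0.3,1,0],[0.3,1,0],[0.3,1,0]],"spin":[0,0,0,0,0,0,0,0,0,0]}'
python3 -m jog '{"jaw":[91,91,91,91,91,91,91,91,91,91],"slide":[[0.3,1,0],[0.3,1,0],[0.3,1,0],[0.3,1,0],[0.3,1,0],[0.3,1,0],[0.3,1,0],[0.3,1,0],[0.3,1,0],[0.3,1,0]],"spin":[0,0,0,0,0,0,0,0,0,0]}'
python3 -m jog '{"jaw":[91,91,91,91,91,91,91,91],"slide":[[0.3,1,0],[0.3,1,0],[0.4,1,0],[0.4,1,0],[0.4,0.6,0],[0,0,0],[0,0,0],[0,0,0]],"spin":[0,0,0,0,0,0,0,0]}'
python3 - <<'E'
from loc import *
C=env.camera_model("wrist")
for n in("top","scene","wrist"): cv2.imwrite(f"raw_{n}.png",env.grab_frame(n)[:,:,::-1])
b=cv2.imread("raw_scene.png")
cv2.imwrite("pics/c3.png",np.hstack([cv2.imread("raw_wrist.png")[:,100:500],cv2.resize(b[110:290,100:370],(400,384))]))
np.save("cw.npy",C,allow_pickle=True); print(env.state()['ee_pos'])
E
```

```text
time_s: 16.75
ee_pos: [595.1, -326.1, 26.0]
ee_rot: [-180.0, 0.0, 180.0]
force: [-0.6, -0.6, 0.4]
gripper_width: 65.9
gripper_force: 0.0
time_s: 17.75
ee_pos: [552.6, -186.9, 140.7]
ee_rot: [-180.0, 0.1, 180.0]
force: [0.9, -0.4, -0.1]
gripper_width: 91.2
gripper_force: 0.0
time_s: 18.75
ee_pos: [462.8, 113.3, 140.8]
ee_rot: [180.0, 0.1, 180.0]
force: [-0.6, -0.1, -0.5]
gripper_width: 91.0
gripper_force: 0.0
time_s: 19.55
ee_pos: [409.6, 249.4, 140.2]
ee_rot: [180.0, 0.0, 179.9]
force: [0.5, 0.1, -0.2]
gripper_width: 90.9
gripper_force: 0.0
[409.55973383 249.33235301 139.94032787]
```

View pics/c3.png

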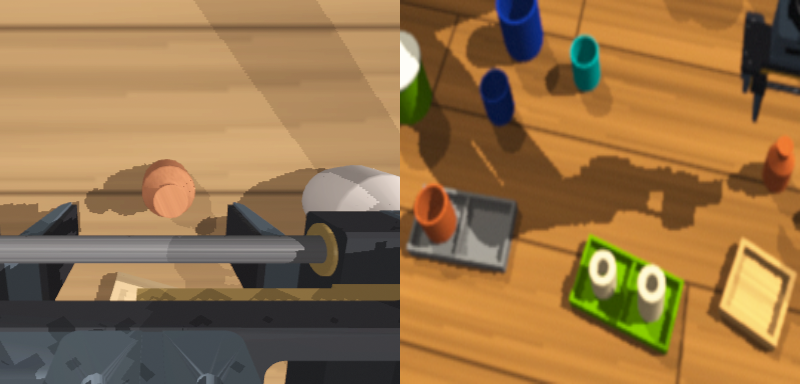

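The cup stands in the grey tray's far bay (right crop at (435,212)). The vase lip is near wrist pixel (274,200); I'll cast that ray onto z = 80.

```bash
python3 - <<'E'
from loc import *
C=np.load("cw.npy",allow_pickle=True).item()
H=blob(cv2.imread("raw_wrist.png"),'terra',(270,188),45)
m=H.reshape(-1,2);print(m.min(0),m.max(0)); print(onz(C,274,200,80).round(1),"body y", onz(C,242,182,30).round(1),onz(C,294,182,30).round(1))
T=env.camera_model("top");S=env.camera_model("scene")
a=cv2.minAreaRect(blob(cv2.imread("raw_scene.png"),'terra',(355,188),18));print(a,onz(S,*a[0],36).round(1))
t=cv2.imread("raw_top.png");cv2.imwrite("pics/v.png",np.hstack([cv2.resize(t[195:235,150:195],None,fx=8,fy=8,interpolation=0),cv2.resize(cv2.imread("raw_scene.png")[165:205,330:380],None,fx=8,fy=8,interpolation=0)]))
E
```

```text
Traceback (most recent call last):
  File "loc.py", line 10, in blob
    n,l,st,_=cv2.connectedComponentsWithStats(m); i=1+np.argmax(st[1:,4])
                                                      ~~~~~~~~~^^^^^^^^^^
ValueError: attempt to get argmax of an empty sequence
```

```bash
python3 - <<'E'
from loc import *
C=np.load("cw.npy",allow_pickle=True).item()
print(onz(C,274,200,80).round(1),"body y", onz(C,242,182,30).round(1),onz(C,294,182,30).round(1))
S=env.camera_model("scene")
a=cv2.minAreaRect(blob(cv2.imread("raw_scene.png"),'terra',(357,188),18));print(a,onz(S,*a[0],36).round(1),onz(S,360,177,80).round(1))
E
```

```text
[408.2 266.9  80. ] body y [403.9 239.2  30. ] [403.9 289.9  30. ]
((355.60003662109375, 186.8000030517578), (18.782970428466797, 28.621667861938477), 26.56505012512207) [413.6 265.2  36. ] [408.9 266.   80. ]
```

Wrist and scene views agree on the vase at about (408.5, 265.5).

```bash
python3 -m jog '{"jaw":[91,91,91,91,91,91,91,91,45,45],"slide":[[0.03,0.54,0],[0,0,0],[0,0,1],[0,0,1],[0,0,1],[0,0,1],[0,0,0],[0,0,0],[0,0,0],[0,0,0]],"spin":[0,0,0,0,0,0,0,0,0,0]}'
python3 -m jog '{"jaw":[45,45,45,45,45,45],"slide":[[0,0,0],[0,0,0],[0,0,0],[0,0,0],[0,0,-0.2],[0,0,0]],"spin":[0,0,0,0,0,0]}'
```

```text
time_s: 20.7
ee_pos: [409.3, 267.0, 21.4]
ee_rot: [179.9, 0.2, 180.0]
force: [-0.3, -0.2, -0.1]
gripper_width: 78.1
gripper_force: 0.0
time_s: 21.3
ee_pos: [408.6, 266.6, 26.4]
ee_rot: [180.0, 0.1, 180.0]
force: [-0.3, 0.1, -0.5]
gripper_width: 49.4
gripper_force: 20.0
```

```bash
python3 -m jog '{"jaw":[45,45,45,45,45,45,45,45,45,45],"slide":[[0,0,-0.3],[0,0,-0.6],[0,0,-0.8],[0,0,-0.8],[0,0,-0.7],[0,0,-0.4],[-0.1,-0.3,0],[-0.2,-0.6,0],[-0.3,-0.8,0],[-0.36,-1,0]],"spin":[0,0,0,0,0,0,0,0,0,0]}'
python3 -m jog '{"jaw":[45,45,45,45,45,45,45,45,45,45],"slide":[[-0.36,-1,0],[-0.36,-1,0],[-0.36,-1,0],[-0.36,-1,0],[-0.36,-1,0],[-0.36,-1,0],[-0.36,-1,0],[-0.36,-1,0],[-0.36,-1,0],[-0.36,-1,0]],"spin":[0,0,0,0,0,0,0,0,0,0]}'
python3 -m jog '{"jaw":[45,45,45,45,45,45,45,45],"slide":[[-0.36,-1,0],[-0.36,-1,0],[-0.36,-0.9,0],[-0.25,-0.7,0],[-0.17,-0.5,0],[0,-0.2,0],[0,0,0],[0,0,0]],"spin":[0,0,0,0,0,0,0,0]}'
```

```text
time_s: 22.3
ee_pos: [436.3, 184.1, 132.7]
ee_rot: [-180.0, -0.1, -179.9]
force: [1.1, -0.5, -1.3]
gripper_width: 49.1
gripper_force: 20.0
time_s: 23.3
ee_pos: [544.0, -116.5, 132.3]
ee_rot: [180.0, -0.2, 180.0]
force: [-0.5, -0.4, -0.3]
gripper_width: 49.4
gripper_force: 20.0
time_s: 24.1
ee_pos: [589.2, -242.9, 133.5]
ee_rot: [179.9, -0.1, -180.0]
force: [-0.3, -0.3, -0.4]
gripper_width: 49.0
gripper_force: 20.0
```

```bash
python3 -m jog '{"jaw":[45,45,45,45,45,45,45,45,45,45],"slide":[[0,0,0.4],[0,0,0.7],[0,0,0.7],[0,0,0.6],[0,0,0.4],[0,0,0.3],[0,0,0.25],[0,0,0.15],[0,0,0],[0,0,0]],"spin":[0,0,0,0,0,0,0,0,0,0]}'
```

```text
time_s: 25.1
ee_pos: [590.2, -243.9, 29.3]
ee_rot: [-180.0, 0.1, 180.0]
force: [-0.3, -0.9, -1.7]
gripper_width: 49.2
gripper_force: 20.0
```

```bash
python3 -m jog '{"jaw":[45,45,45,45,62,62,62,62,62,62],"slide":[[0,0,0.06],[0,0,0.05],[0,0,0],[0,0,0],[0,0,0],[0,0,0],[0,0,0],[0,0,-0.3],[0,0,-1],[0,0,-1]],"spin":[0,0,0,0,0,0,0,0,0,0]}'
python3 -m jog '{"jaw":[62,62,91,91,91,91,91,91,91,91],"slide":[[0,0,-1],[0,0,-0.4],[0.5,-0.1,0],[1,-0.2,0],[1,-0.2,0],[1,-0.2,0],[1,-0.2,0],[1,-0.2,0],[0.66,-0.03,0],[0,0,0]],"spin":[0,0,0,0,0,0,0,0,0,0]}'
python3 - <<'E'
from loc import *
C=env.camera_model("wrist")
for n in("scene","wrist"): cv2.imwrite(f"raw_{n}.png",env.grab_frame(n)[:,:,::-1])
b=cv2.imread("raw_scene.png")
cv2.imwrite("pics/c4.png",np.hstack([cv2.imread("raw_wrist.png")[:,100:500],cv2.resize(b[110:290,80:350],(400,384))]))
np.save("cw.npy",C,allow_pickle=True); print(env.state()['ee_pos'])
E
```

```text
time_s: 26.1
ee_pos: [589.5, -243.6, 95.3]
ee_rot: [180.0, -0.1, 180.0]
force: [0.9, 0.2, -0.9]
gripper_width: 62.3
gripper_force: 0.0
time_s: 27.1
ee_pos: [402.3, -277.1, 136.2]
ee_rot: [179.9, -0.1, 179.9]
force: [0.8, -0.3, 0.5]
gripper_width: 90.9
gripper_force: 0.0
[ 405.29815347 -277.73429035  136.57780673]
```

View pics/c4.png

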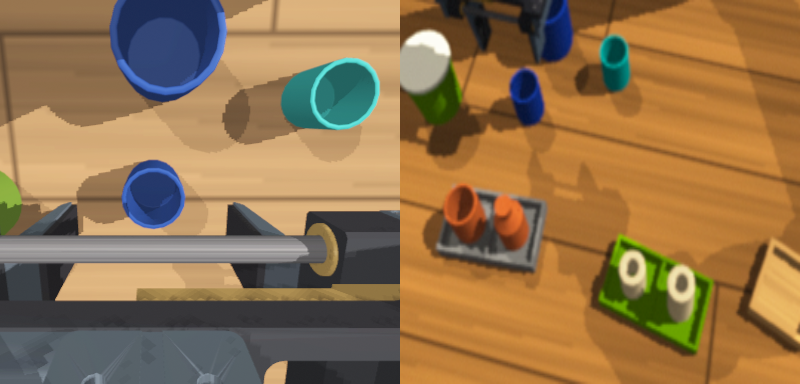

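All four pieces stand in their trays (right crop: clay cup (463,212), vase (510,222), props (632,275) and (682,293)). The small blue cup at wrist-crop (153,194) is centred between the fingers.

```bash
python3 -m jog '{"jaw":[91,91,91,91,91,91,91,45,45,45],"slide":[[0,0,1],[0,0,1],[0,0,1],[0,0,0.85],[0,0,0],[0,0,0],[0,0,0],[0,0,0],[0,0,0],[0,0,0]],"spin":[0,0,0,0,0,0,0,0,0,0]}'
python3 -m jog '{"jaw":[45,45,45,45,45,45],"slide":[[0,0,0],[0,0,0],[0,0,0],[0,0,0],[0,0,-0.2],[0,0,0]],"spin":[0,0,0,0,0,0]}'
```

```text
time_s: 28.2
ee_pos: [405.4, -277.8, 21.7]
ee_rot: [-180.0, 0.1, 180.0]
force: [-0.1, -0.4, 0.2]
gripper_width: 69.9
gripper_force: 0.0
time_s: 28.8
ee_pos: [405.4, -277.9, 27.5]
ee_rot: [-180.0, 0.1, 180.0]
force: [0.5, -1.2, -1.7]
gripper_width: 54.5
gripper_force: 20.0
```

```bash
python3 -m jog '{"jaw":[45,45,45,45,45,45,45,45,45,45],"slide":[[0,0,-0.3],[0,0,-0.6],[0,0,-0.8],[0,0,-0.8],[0,0,-0.7],[0,0,-0.4],[-0.1,0.3,0],[-0.2,0.6,0],[-0.3,0.8,0],[-0.34,1,0]],"spin":[0,0,0,0,0,0,0,0,0,0]}' 25
python3 -m jog '{"jaw":[45,45,45,45,45,45,45,45,45,45],"slide":[[-0.33,1,0],[-0.33,1,0],[-0.33,1,0],[-0.33,1,0],[-0.33,1,0],[-0.33,1,0],[-0.33,1,0],[-0.33,1,0],[-0.33,1,0],[-0.33,1,0]],"spin":[0,0,0,0,0,0,0,0,0,0]}'
python3 -m jog '{"jaw":[45,45,45,45,45,45,45,45],"slide":[[-0.33,1,0],[-0.33,1,0],[-0.33,0.9,0],[-0.33,0.8,0],[-0.2,0.6,0],[-0.1,0.4,0],[0,0,0],[0,0,0]],"spin":[0,0,0,0,0,0,0,0]}'
```

```text
time_s: 29.8
ee_pos: [432.7, -195.3, 133.8]
ee_rot: [179.9, -0.1, 179.9]
force: [-0.3, 1.1, -2.2]
gripper_width: 54.2
gripper_force: 25.0
time_s: 30.8
ee_pos: [531.4, 105.1, 133.6]
ee_rot: [-180.0, -0.2, -180.0]
force: [0.7, 0.3, -1.4]
gripper_width: 54.5
gripper_force: 25.0
time_s: 31.6
ee_pos: [580.1, 243.9, 134.3]
ee_rot: [-179.9, -0.1, -180.0]
force: [-0.1, 0.3, -1.7]
gripper_width: 54.5
gripper_force: 25.0
```

```bash
python3 -m jog '{"jaw":[45,45,45,45,45,45,45,45,45,45],"slide":[[0,0,0.4],[0,0,0.7],[0,0,0.7],[0,0,0.6],[0,0,0.4],[0,0,0.3],[0,0,0.2],[0,0,0.1],[0,0,0.05],[0,0,0]],"spin":[0,0,0,0,0,0,0,0,0,0]}'
python3 - <<'E'
from loc import *
b=env.grab_frame("scene")[:,:,::-1]
cv2.imwrite("pics/c5.png",cv2.resize(b[150:290,230:410],(720,560)))
E
```

```text
time_s: 32.6
ee_pos: [581.3, 244.5, 31.9]
ee_rot: [180.0, 0.0, 180.0]
force: [0.3, 1.3, -1.4]
gripper_width: 54.1
gripper_force: 25.0
```

View pics/c5.png

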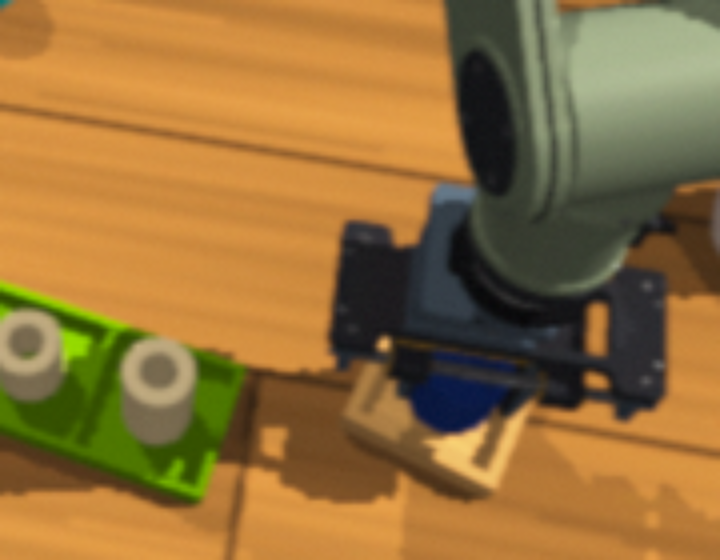

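The blue cup sits inside the wooden tray's walls at (460,395), about 2 mm above the floor. I'll lower it, release and retreat.

```bash
python3 -m jog '{"jaw":[45,45,45,45,68,68,68,68,68,68],"slide":[[0,0,0.05],[0,0,0.03],[0,0,0],[0,0,0],[0,0,0],[0,0,0],[0,0,0],[0,0,-0.2],[0,0,-0.8],[0,0,-1]],"spin":[0,0,0,0,0,0,0,0,0,0]}'
python3 -m jog '{"jaw":[68,68,68,68,68,68,68,68,68,68],"slide":[[0,0,-1],[0,0,-1],[0,0,-1],[0.7,0,-0.5],[1,0,0],[1,0,0],[1,0,0],[0.5,0,0],[0,0,0],[0,0,0]],"spin":[0,0,0,0,0,0,0,0,0,0]}'
python3 - <<'E'
from loc import *
a=env.grab_frame("top")[:,:,::-1];b=env.grab_frame("scene")[:,:,::-1]
cv2.imwrite("pics/c6.png",np.hstack([cv2.resize(a[110:290,90:450],(400,200)),cv2.resize(b[110:290,70:430],(400,200))]))
E
```

```text
time_s: 33.65
ee_pos: [580.1, 244.0, 88.9]
ee_rot: [-179.9, -0.2, 180.0]
force: [-0.4, 0.1, -0.3]
gripper_width: 67.9
gripper_force: 0.0
time_s: 34.65
ee_pos: [456.2, 244.7, 194.7]
ee_rot: [180.0, 0.1, 180.0]
force: [-0.3, -0.2, 0.4]
gripper_width: 68.1
gripper_force: 0.0
```

View pics/c6.png

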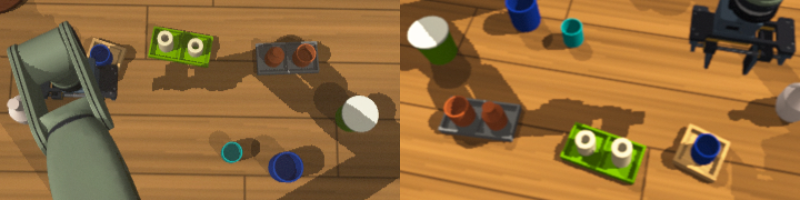

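All five pieces stand upright in their bays (right crop: clay cup (458,110), vase (495,118), props (585,145) and (621,152), blue cup (705,148)). The arm is clear of everything.

```bash
python3 -c "
from workcell import env
print(env.job_done())"
```

```text
the job is handed in; nothing more can be done
None
```

The job is handed in at about 35 s of the 128 s allowed: both props stand in the green tray, the terracotta cup and vase in the grey tray, and the blue cup in the wooden tray; the hand-in returned no verdict.

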